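Shut down the enamelling kiln

ROBOT

A 7-joint arm with a two-finger parallel gripper is mounted at the origin on the work surface. World frame = base frame: x ahead of the robot, y to its left, z up, the work surface at z = 0. Lengths are in m, angles in rad, forces in N, time in s.
With the tool pointing down it reaches from about 0.4 to 0.875 m from the base axis. Payload 19.3 kg.
Tool frame: the origin (TCP) lies at the very end of the fingers, on their centre line; the grasp point (between the pads) lies bot.pinch_z behind it (bot.pinch_z is the distance from the TCP to the grasp point, in m); z points along the fingers, y is the line along which they close (so a half turn about z gives the same grasp; the last joint's range is limited). The gripper opens to 85 mm and grips with 20 to 120 N. Pads are 22 mm wide; open, the fingers measure 114 mm over their backs; the gripper's body (76 mm by 85 mm) begins 54 mm behind the grasp point. The pads swing forward as they close: fully open they stand 13 mm farther back than shut.
Start: joints at [1.198, 0.521, -0.036, 1.599, 0.021, 1.021, -0.113], TCP at [0.186, -0.597, 0.201] pointing down, gripper open.
Joint ranges: [-2.91, 2.91], [-0.3, 2.13], [-1.5, 1.42], [0.17, 2.43], [-1.26, 4.41], [0.16, 1.93], [-2.52, 2.52]. Speed limits (rad/s): [1.89, 1.89, 2.39, 2.39, 3.01, 3.01, 3.01].

INTERFACE

Orientations are given as [roll, pitch, yaw] about the fixed x, y, z axes, in that order (R = Rz(yaw) Ry(pitch) Rx(roll)).
In Python, from workcell import bot, grab_frame, ticket gives the robot as it stands.
- The arm moves only by the tool arm_command, never from a script. Its argument "commands" is a list of rows, each a list of 3 entries, a list of its own where there are three numbers: the shift along the world's x, y, z in mm, then the turn about the world's z in rad, then the gripper command: -1 is fully open, 1 is shut, values between are in proportion. In form: [[[tx, ty, tz], roll, fingers], ...]. A call has 1 to 20 rows; each row shifts and turns the commanded pose from where the row before left it; what a row does not reach is not made up. A row lasts 1/10 s, in which the tool goes at most 50 mm and 8.59 degrees, less where a joint would pass 70% of its speed; a pose out of reach is approached as far as the arm can. A call with a gripper value outside its range is refused whole. The fingers move at their own pace and stop on an object; "newtons" is the grip in N (left out, the last holds). Time passes only in rows, so rows that do not move let the fingers close. It gives the time, the measured TCP pose, the force, the opening and the grip force at its end, in the units of the state.
- bot.observe(): the state, without advancing time (a new reading comes with each control period).
- grab_frame(name): name is "scene" or "top" or "wrist"; returns a dict with "image" (480x640x3 uint8, red, green, blue), "vertical_fov" (degrees; the focal length in pixels is half the picture's height over the tangent of half this angle, whatever the lens; pixels are square), "cx", "cy" (the principal point, pixels), "k1" (the pictures are not rectified: a ray, as slopes to the right and down, at radius r is drawn at 1 + k1 r^2 times it, then the intrinsics apply), "R" (3x3) and "t" (3): a world point X has camera coordinates R X + t. Camera axes: x right, y down, z forward; pixel columns grow to the right and rows downward; lengths in m; the calibration is good to about 2 mm. A picture is of the moment at which its call begins. There is no depth.
- ticket.job_done(): hands the job in; it is judged then, once.
The state is a dict: "clock": time; "qpos": joint angles; "qd": joint speeds; "joint_efforts": joint torques, N m; "position": TCP position; "tool_rot": TCP orientation; "force": force on the tool from outside, world axes, zero at the start; "moment": the same for the moment, N m; "grip_width": finger opening in m; "finger_force": force on a finger pad.
Only numpy, scipy, OpenCV 4.12 (cv2) and the standard library are available. Lean on these libraries where they do the work, as an engineer would, in place of code of your own. Each camera call takes 0.05 s, during which the arm holds its last target. There are 200 camera calls.

TASK

Shut down the jeweller's kiln: first press the knob on its control box down and, keeping it down, turn it clockwise as far as it goes to off, so that it springs up again there. Then swing the kiln's door wide open, about square to its front or further, and leave it standing open so that the chamber cools; do not knock over or push aside the other things on the bench.

Things in the scene. Friction and masses are not known exactly. Their poses are not given: they have to be found in the camera images.
- kiln_door (a joint): hinge of the kiln's door: 0 shut, grows as the door swings open, 1.57 square to the kiln's front, stop at 1.9; slightly stiff, stays where it is left. Door 205 mm wide, 194 mm high, 25 mm thick; its lower edge clears the bench by 23 mm
- kiln: grey enamelling kiln, fixed to the bench: body 240 deep (x) x 220 wide (y) x 200 mm high on 20 mm feet, top at 220 mm above the bench; origin: centre of its underside; its front with the door faces its own -x
- door_handle (a point): middle of the upright round steel bar handle on the kiln's door, 155 mm above the bench. Bar 11 mm thick, 111 mm long (top end 55 mm above this point, 10 mm below the kiln's top), its axis 35 mm out from the door's face, on two stems 42 mm above and below this point; 30 mm from the door's free edge. Axes turn with the door: -x points out of its face, y towards the hinge
- door_hinge (a point): point on the door's upright hinge axis at the height of door_handle, in mid-thickness of the door; 178 mm from the handle along the door's width. The hinge is on the kiln's left as seen by the robot (+y of the kiln)
- regulator: dark steel control box of the kiln, fixed: 130 (x) x 120 (y) x 70 mm high; origin: centre of its underside; the knob in its slotted metal collar (84 mm wide, 21 mm high) stands on the middle of its top. The similar dark box, 55 mm high with a small round dial, is the bench motor's and not part of the job
- knob_grip (a point): on the axis of the regulator's black knob, 10 mm below its top, 124 mm above the bench when up: the grip point of its bar, 46 mm long (point x), 14 mm thick (y), 42 mm high above a round skirt. The point turns with the knob. Steel teeth on the skirt (one on the -x side) stand in notches of the collar and lock the knob unless it is held pressed. On to off: clockwise from above
- knob_press (a joint): how far the knob is pressed down: 0 up, stop at 0.008; sprung, 2 N to start and about 7 N fully down; free to turn from about 0.006. Left between on and off it cannot spring back up
- knob_turn (a joint): angle of the knob, growing clockwise from above: 0 on (start), 1.3 off (stop), where it springs up again into a second set of notches
- flux_bottle: white squeeze bottle, 52 mm diameter, 120 mm tall; bystander, origin at its underside
- pickle_bottle: white bottle, 60 mm diameter, 140 mm tall; bystander, origin at its underside
- borax_dish: white ceramic dish, 84 mm wide, 30 mm high; bystander, origin at its underside
- steel_block: square steel bench block, 70 x 70 x 20 mm; bystander, origin at its underside
- mandrel: tapered steel ring mandrel, 280 mm long, 27 mm thick, lying; origin under its middle, x along it; bystander
- hammer: hammer lying flat; bystander, origin at its underside
- ring_blank: small brass ring, 22 mm wide, 6 mm high, lying flat; bystander, origin at its underside

How it is judged:
By the outcome, as a careful person would: the job done as asked, in the order asked, and still so for the second after the job is handed in, with the robot touching nothing.
It also fails if it takes over 54 s, if anything falls off the work surface, if the arm or the gripper's body presses on something with over 40 N, if the wrist force passes 120 N, or if a joint passes its speed limit or range.

## Working session

There is one attempt and no reset: what is moved stays moved. The work goes in short steps, Python scripts to look and compute and a tool call to move; the robot and the scene stay as the last step left them, time stands still between calls to the robot, and variables do not carry over. Pictures are saved under pics/ and viewed, at most 10 in all, crops included, and the job is handed in when it is done.

Besides the shell and the picture viewer there is one more tool, called as name(argument=value, ...), one argument or row to a line, values as JSON. arm_command: Moves the arm, as the interface text tells. Its arguments: {"type":"object","properties":{"commands":{"type":"array"},"newtons":{"type":"number"}},"required":["commands"]}

```bash
mkdir -p pics; cat > h.py <<'E'
import numpy as np, cv2
from workcell import bot, grab_frame, ticket
def K(f):
    F=240/np.tan(np.radians(f["vertical_fov"])/2)
    return np.array([[F,0,f["cx"]],[0,F,f["cy"]],[0,0,1.]]), np.array([f["k1"],0,0,0,0.])
def plane(f,px,z):
    k,d=K(f); p=cv2.undistortPoints(np.array(px,float).reshape(-1,1,2),k,d).reshape(-1,2)
    R=np.array(f["R"]);t=np.array(f["t"]); c=-R.T@t
    r=np.c_[p,np.ones(len(p))]@R
    return c+r*((z-c[2])/r[:,2])[:,None]
def proj(f,X):
    k,d=K(f); return cv2.projectPoints(np.array(X,float).reshape(-1,1,3),cv2.Rodrigues(np.array(f["R"]))[0],np.array(f["t"],float),k,d)[0].reshape(-1,2)
def save(f,n): cv2.imwrite("pics/"+n+".png",f["image"][:,:,::-1])
E
python3 - <<'E'
from h import *
import pickle
for n in("scene","top"):
    f=grab_frame(n); save(f,n+"0"); pickle.dump(f,open(n+".pkl","wb")); print(n,-np.array(f["R"]).T@f["t"],f["R"],f["vertical_fov"],f["k1"])
print(bot.observe(),bot.pinch_z)
E
```

```text
scene [ 1.31825915 -0.07771721  0.81550522] [[ 0.02675216  0.99963655  0.00332943]
 [ 0.67062279 -0.015477   -0.74163706]
 [-0.74131599  0.02207319 -0.6707931 ]] 52.83488168842635 0.04279744024804647
top [ 0.44875356 -0.07172647  1.23512623] [[-0.00309612 -0.99953655 -0.03028378]
 [-0.99442608  0.00626912 -0.10524952]
 [ 0.1053906   0.02978912 -0.99398462]] 49.085144601756305 -0.13197033199231892
{'clock': 0.1, 'qpos': array([ 1.1977841 ,  0.52194438, -0.03632721,  1.59997167,  0.02119668,
        1.02109333, -0.11280647]), 'qd': array([ 0.00014129, -0.0020145 ,  0.00075184, -0.00143669, -0.00263162,
       -0.00148572, -0.00047826]), 'joint_efforts': array([ 3.28642484e-03, -9.28497362e+01,  1.98410198e+00, -3.70530510e+01,
        1.81732723e-02,  5.38479828e-03,  1.17917648e-04]), 'position': array([ 0.18624144, -0.59624612,  0.20048215]), 'tool_rot': array([-3.14056315e+00,  6.99707594e-05,  3.02793267e-01]), 'force': array([0.69152238, 0.20198916, 0.31182596]), 'moment': array([-0.00581274,  0.07314513,  0.00249793]), 'finger_force': 0.0, 'grip_width': 0.08582683859315093} 0.0187
```

View pics/scene0.png

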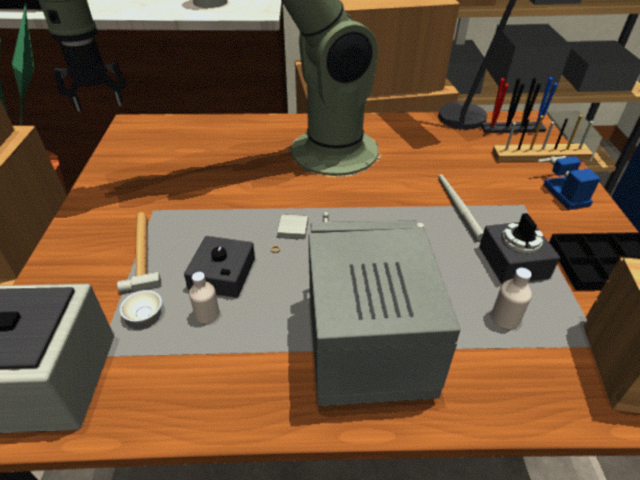

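View pics/top0.png

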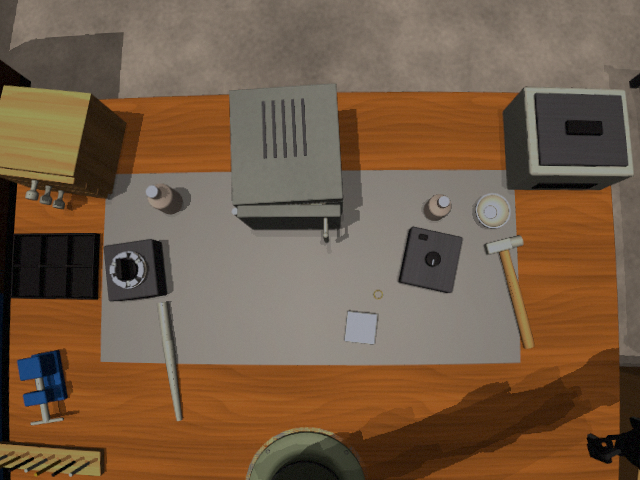

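The scene view shows the kiln in the middle, with the regulator at px (518,245). In the top view the regulator knob is at (128,268), the handle at (325,228) and the kiln's top corners at (230,90), (338,84), (342,203) and (233,207).

```bash
python3 - <<'E'
from h import *
import pickle
t=pickle.load(open("top.pkl","rb"));s=pickle.load(open("scene.pkl","rb"))
np.set_printoptions(precision=3,suppress=True)
print("kiln top",plane(t,[(230,90),(338,84),(342,203),(233,207)],.22))
print("handle top",plane(t,[(325,220),(325,240)],.21), "hinge knob",plane(t,[(235,211)],.22))
print("knob",plane(t,[(128,268)],.134)); print("collar",plane(t,[(128,269)],.091))
print("box corners",plane(t,[(103,244),(160,239),(164,295),(108,301)],.07))
print("bystanders",plane(t,[(160,195),(361,327),(165,304),(179,419),(438,206),(378,294)],.02), "motor",plane(t,[(432,259)],.055))
a=cv2.resize(t["image"][220:320,90:200],None,fx=5,fy=5,interpolation=2)
b=cv2.resize(t["image"][190:260,220:360],None,fx=5,fy=5,interpolation=2)
c=np.zeros((600,800,3),np.uint8); c[:245,:490]=cv2.resize(b,(490,245)); c[250:600,:385]=cv2.resize(a,(385,350)); d=cv2.resize(s["image"][200:290,470:570],(400,360),interpolation=2); c[240:600,400:800]=d
cv2.imwrite("pics/crop.png",c[:,:,::-1])
E
```

```text
kiln top [[ 0.867  0.143  0.22 ]
 [ 0.875 -0.078  0.22 ]
 [ 0.629 -0.084  0.22 ]
 [ 0.624  0.131  0.22 ]]
handle top [[ 0.598 -0.05   0.21 ]
 [ 0.558 -0.05   0.21 ]] hinge knob [[0.615 0.127 0.22 ]]
knob [[0.508 0.377 0.134]]
collar [[0.508 0.395 0.091]]
box corners [[0.567 0.466 0.07 ]
 [0.577 0.329 0.07 ]
 [0.45  0.317 0.07 ]
 [0.436 0.449 0.07 ]]
bystanders [[ 0.689  0.35   0.02 ]
 [ 0.377 -0.128  0.02 ]
 [ 0.429  0.33   0.02 ]
 [ 0.162  0.294  0.02 ]
 [ 0.657 -0.311  0.02 ]
 [ 0.452 -0.168  0.02 ]] motor [[ 0.53  -0.288  0.055]]
```

View pics/crop.png

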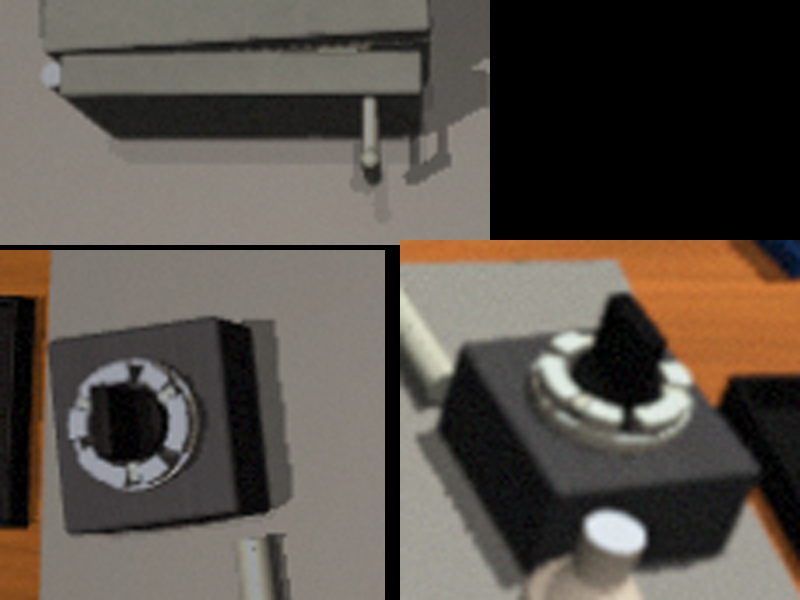

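The crops show the bar of the knob nearly along x, top at about px (119,267), and the handle's top at (326,236). Estimates: knob (0.508,0.39), handle (0.567,-0.052), hinge (0.615,0.127), all consistent with the given sizes. I'm moving above the knob for a close look.

arm_command(
  commands=[
    [[0, 0, 40], 0, -1],
    [[0, 0, 40], 0, -1],
    [[0, 0, 40], 0, -1],
    [[0, 0, 30], 0, -1],
    [[32, 25, 0], 0.1, -1],
    [[32, 25, 0], 0.1, -1],
    [[32, 25, 0], 0.1, -1],
    [[32, 25, 0], 0.1, -1],
    [[32, 25, 0], 0.1, -1],
    [[32, 25, 0], 0.1, -1],
    [[32, 25, 0], 0.1, -1],
    [[32, 25, 0], 0.1, -1],
    [[32, 25, 0], 0.1, -1],
    [[32, 25, 0], 0.1, -1],
  ],
)

```text
clock: 1.5
position: [0.5073, -0.3454, 0.3508]
tool_rot: [-3.141, -0.0, 1.307]
force: [0.1, -1.4, -0.4]
grip_width: 0.085
finger_force: 0.0
```

arm_command(
  commands=[
    [[0, 38, 0], 0.1, -1],
    [[0, 38, 0], 0.1, -1],
    [[0, 38, 0], 0.1, -1],
    [[0, 38, 0], 0.1, -1],
    [[0, 38, 0], 0.1, -1],
    [[0, 38, 0], 0.1, -1],
    [[0, 38, 0], 0.1, -1],
    [[0, 38, 0], 0.1, -1],
    [[0, 38, 0], 0.1, -1],
    [[0, 38, 0], 0.1, -1],
    [[0, 38, 0], 0.1, -1],
    [[0, 38, 0], 0.1, -1],
    [[0, 38, 0], 0.1, -1],
    [[0, 38, 0], 0.1, -1],
    [[0, 38, 0], 0.1, -1],
    [[0, 38, 0], 0.1, -1],
    [[0, 38, 0], 0.1, -1],
    [[0, 38, 0], 0.1, -1],
    [[0, 38, 0], 0.1, -1],
  ],
)

```text
clock: 3.4
position: [0.5062, 0.3767, 0.3506]
tool_rot: [-3.141, -0.0, -3.077]
force: [1.2, -0.2, -0.7]
grip_width: 0.0849
finger_force: 0.0
```

```bash
python3 - <<'E'
from h import *
import pickle
f=grab_frame("wrist"); save(f,"w1"); pickle.dump(f,open("w1.pkl","wb"))
o=bot.observe(); print(o["clock"],o["qpos"],o["position"],o["tool_rot"],-np.array(f["R"]).T@f["t"])
print(proj(f,[[.508,.39,.091],[.508,.39,.134]]))
E
```

```text
3.45 [-0.18118643  0.55798806 -0.93166289  1.33429396  0.43857147  1.46161441
  0.56432915] [0.50408177 0.38235716 0.35001691] [ 3.13934336e+00 -2.26267855e-03 -3.06469970e+00] [0.43612232 0.37257788 0.52391714]
[[332.14529409 193.16022213]
 [333.22629523 199.65998227]]
```

View pics/w1.png

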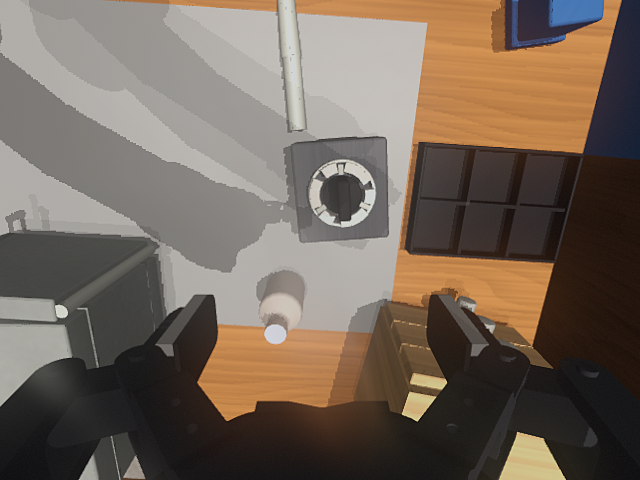

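The wrist view shows the collar centred near px (343,193) and the knob's bar, about vertical, at (344,200). I'll measure it.

```bash
python3 - <<'E'
from h import *
import pickle
f=pickle.load(open("w1.pkl","rb")); im=f["image"]
np.set_printoptions(precision=4,suppress=True)
g=im[150:240,300:390].min(2); m=(g>130).astype(np.uint8)
p=cv2.findNonZero(m); h=cv2.convexHull(p); e=cv2.fitEllipse(h); print(e)
c=(e[0][0]+300,e[0][1]+150); print(c,plane(f,[c],.091), plane(f,[(300+e[0][0]-e[1][0]/2,c[1]),(300+e[0][0]+e[1][0]/2,c[1])],.091))
print("box",plane(f,[(292,143),(385,137),(389,237),(298,242)],.07))
z=cv2.resize(im[150:240,300:390],(600,600),interpolation=cv2.INTER_CUBIC)
cv2.imwrite("pics/w1c.png",np.clip(z[:,:,::-1].astype(float)*2,0,255).astype(np.uint8))
E
```

```text
((64.18342590332031, 47.04060363769531), (90.62665557861328, 144.0848846435547), 73.0666732788086)
(364.1834259033203, 197.0406036376953) [[0.5102 0.4295 0.091 ]] [[0.5139 0.3741 0.091 ]
 [0.5065 0.485  0.091 ]]
box [[0.4526 0.3369 0.07  ]
 [0.4379 0.4504 0.07  ]
 [0.5649 0.4705 0.07  ]
 [0.5798 0.3503 0.07  ]]
```

View pics/w1c.png

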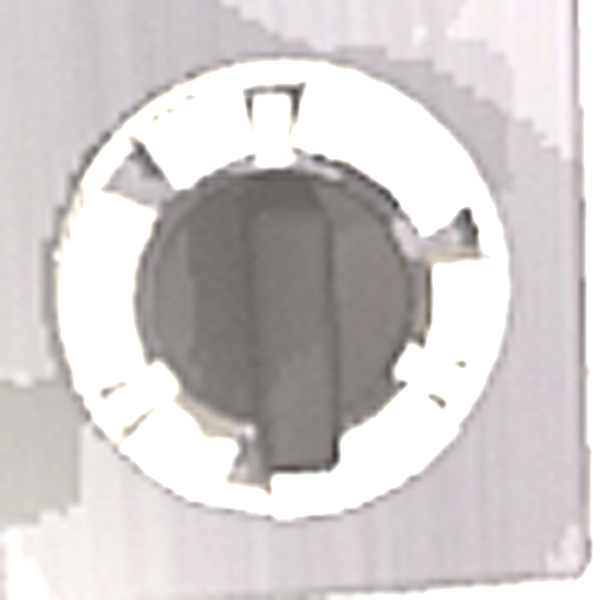

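In the enlarged crop the collar's centre is at px (342.3,193.2), the bar top's centre at (344.4,201), and the bar axis is almost vertical in the image.

```bash
python3 - <<'E'
from h import *
import pickle
f=pickle.load(open("w1.pkl","rb"))
np.set_printoptions(precision=4,suppress=True)
print(plane(f,[(342.3,193.2)],.091),plane(f,[(344.4,201)],.134))
q=lambda x,y:(300+x/6.667,150+y/6.667)
P=plane(f,[q(295,210),q(298.5,470)],.134); d=P[1]-P[0]; print(P,np.linalg.norm(d),np.arctan2(d[1],d[0]))
P=plane(f,[q(272,125),q(282,288)],.091); d=P[1]-P[0]; print(np.arctan2(d[1],d[0]))
print(bot.observe()["position"],bot.observe()["tool_rot"])
E
```

```text
[[0.5072 0.4024 0.091 ]] [[0.5087 0.4025 0.134 ]]
[[0.4872 0.4005 0.134 ]
 [0.5308 0.4047 0.134 ]] 0.04377730309724629 0.09731260003898685
0.14299046206634364
[0.5041 0.3824 0.35  ] [ 3.1393 -0.0023 -3.0647]
```

arm_command(
  commands=[
    [[4, 20, 0], 0.035, -1],
    [[0, 0, -35], 0, -1],
    [[0, 0, -35], 0, -1],
    [[0, 0, -35], 0, -1],
    [[0, 0, -35], 0, -1],
    [[0, 0, -30], 0, -1],
    [[0, 0, 0], 0, -1],
    [[0, 0, 0], 0, -1],
  ],
  newtons=50,
)

```text
clock: 4.25
position: [0.5103, 0.3956, 0.1816]
tool_rot: [3.141, -0.0, -3.045]
force: [0.9, 1.0, 0.8]
grip_width: 0.0852
finger_force: 0.0
```

```bash
python3 - <<'E'
from h import *
f=grab_frame("wrist"); save(f,"w2"); o=bot.observe(); print(o["clock"],o["position"],o["tool_rot"],o["force"])
P=lambda L:[[.508+L*np.cos(.11),.4025+L*np.sin(.11),.134]]
print(proj(f,P(-.023)+P(.023)))
E
```

```text
4.3 [0.51065665 0.39599553 0.18249227] [ 3.14062182e+00  8.82224793e-04 -3.04552856e+00] [ 0.62629738 -0.11306936  1.52899597]
[[331.76304141 206.3563974 ]
 [332.06956497 274.22660679]]
```

View pics/w2.png

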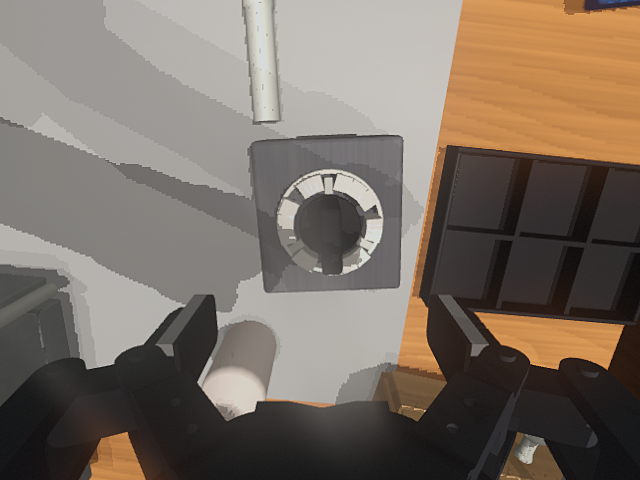

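The wrist view shows the bar at px (331, 205–272), where the estimate projects, so the knob position holds. Next I correct, descend and grip.

arm_command(
  commands=[
    [[-2.5, 6.5, 0], 0.012, -1],
    [[0, 0, -25], 0, -1],
    [[0, 0, -25], 0, -1],
    [[0, 0, -17], 0, -1],
    [[0, 0, -10], 0, -1],
    [[0, 0, 0], 0, -1],
    [[0, 0, 0], 0, -1],
  ],
  newtons=50,
)

```text
clock: 5.0
position: [0.5081, 0.4024, 0.1049]
tool_rot: [3.141, 0.001, -3.033]
force: [-0.0, 0.2, 0.9]
grip_width: 0.0852
finger_force: 0.0
```

arm_command(
  commands=[
    [[0, 0, 0], 0, 1],
    [[0, 0, 0], 0, 1],
    [[0, 0, 0], 0, 1],
    [[0, 0, 0], 0, 1],
    [[0, 0, 0], 0, 1],
    [[0, 0, 0], 0, 1],
    [[0, 0, 0], 0, 1],
    [[0, 0, 0], 0, 1],
    [[0, 0, 0], 0, 1],
    [[0, 0, 0], 0, 1],
  ],
)

```text
clock: 6.0
position: [0.5079, 0.402, 0.104]
tool_rot: [3.142, 0.0, -3.033]
force: [0.1, 0.6, 0.2]
grip_width: -0.0002
finger_force: 0.0
```

```bash
python3 - <<'E'
from h import *
f=grab_frame("wrist"); t=grab_frame("scene");u=grab_frame("top"); print(bot.observe())
c=np.zeros((600,800,3),np.uint8); c[:300,:400]=cv2.resize(f["image"],(400,300)); c[:300,400:]=cv2.resize(t["image"][170:290,440:600],(400,300)); c[300:,:400]=cv2.resize(u["image"][200:320,60:220],(400,300))
print(proj(f,[[.508,.402,.104]]),proj(t,[[.508,.402,.104]]))
cv2.imwrite("pics/m3.png",c[:,:,::-1])
E
```

```text
{'clock': 6.15, 'qpos': array([-0.25450919,  0.79453389, -0.82201777,  1.58898557,  0.64714849,
        1.04905523,  0.4182374 ]), 'qd': array([ 1.42950801e-04, -5.90143094e-05, -3.33346847e-03,  5.17495186e-04,
       -1.29989631e-03,  5.85270629e-04,  5.01841234e-05]), 'joint_efforts': array([-3.97630147e-04, -1.02502520e+02, -2.00072587e+01, -3.00417387e+01,
        1.79298793e-02,  1.85333723e-03,  4.51475614e-05]), 'position': array([0.50786725, 0.40191594, 0.10397978]), 'tool_rot': array([-3.14157627e+00,  1.18643363e-05, -3.03343604e+00]), 'force': array([-0.20903811, -0.65854023, -0.14061031]), 'moment': array([ 0.00531677, -0.05184439, -0.02662063]), 'finger_force': 0.0, 'grip_width': 0.00022421611048238638}
[[320.97347896 271.71196209]] [[525.50051442 228.36762879]]
```

View pics/m3.png

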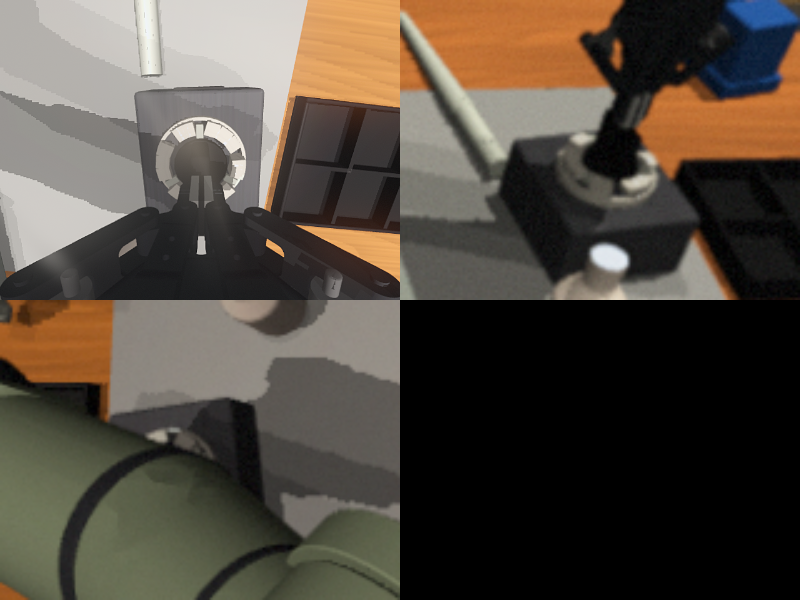

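The wrist picture shows the fingers around the knob's bar, although the width reads 0. I'll check by pressing gently.

arm_command(
  commands=[
    [[0, 0, -2], 0, 1],
    [[0, 0, -2], 0, 1],
    [[0, 0, 0], 0, 1],
    [[0, 0, 0], 0, 1],
  ],
)

```text
clock: 6.55
position: [0.5079, 0.402, 0.1]
tool_rot: [3.142, 0.0, -3.033]
force: [-0.9, 0.8, 3.5]
grip_width: -0.0002
finger_force: 1.5
```

```bash
python3 - <<'E'
from h import *
f=grab_frame("wrist"); o=bot.observe(); print(o["position"],o["force"],o["moment"],o["grip_width"])
z=cv2.resize(f["image"][180:380,220:420],(600,600),interpolation=cv2.INTER_CUBIC).astype(float)
cv2.imwrite("pics/w4.png",np.clip(z[:,:,::-1]*2.2,0,255).astype(np.uint8))
E
```

```text
[0.50788898 0.40199865 0.10006049] [ 0.29148101 -1.23442386  3.15677686] [-1.43648259e-02  2.64880850e-02  5.54111052e-05] 0.00022175999428216154
```

View pics/w4.png

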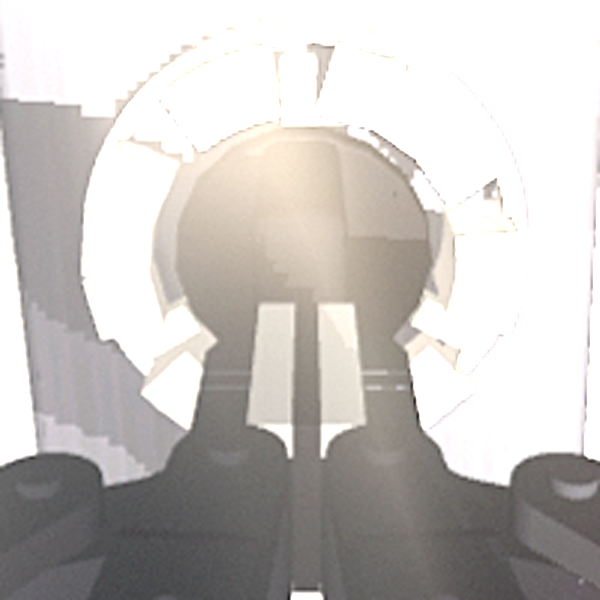

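```bash
python3 - <<'E'
from h import *
f=grab_frame("wrist"); o=bot.observe(); p=o["position"]; print(p,o["force"],-np.array(f["R"]).T@f["t"])
np.set_printoptions(precision=1,suppress=True)
c,s=np.cos(.108),np.sin(.108)
def w(x,y,z): return [p[0]+c*x-s*y,p[1]+s*x+c*y,z]
toc=lambda q:(q-[220,180])*3
for z in(.1,.115,.13):print("finger front edge",z,toc(proj(f,[w(-.011,0,z),w(.011,0,z),w(-.011,.007,z),w(-.011,-.007,z)])).tolist())
for z in (.092,.13):print("bar",z,toc(proj(f,[w(-.023,.007,z),w(-.023,-.007,z),w(.023,.007,z),w(.023,-.007,z)])).tolist())
print("collar",toc(proj(f,[w(-.042,0,.091),w(.042,0,.091),w(0,.042,.091),w(0,-.042,.091)])).tolist())
E
```

```text
[0.50787115 0.40198144 0.10006285] [ 0.97622435 -0.67628129  2.00359651] [0.43794679 0.39468939 0.27335252]
finger front edge 0.1 [[302.59386408071384, 213.92384750617876], [302.46836880293506, 331.86338761872094], [343.5636782120522, 213.98443270999908], [261.6215466072657, 213.86169526937672]]
finger front edge 0.115 [[302.4028592740455, 244.79607466226884], [302.2740877162394, 371.32608387186485], [346.8685875636308, 244.86011994369778], [257.93420056255496, 244.72900797610043]]
finger front edge 0.13 [[302.1762887953131, 281.42605090034374], [302.0451288254976, 417.84837196476497], [350.7890233387711, 281.493731235494], [253.56007790506334, 281.35309140611264]]
bar 0.092 [[342.7828224743954, 134.17070585126913], [262.72496741246687, 134.04585814355883], [339.92863267897326, 372.30008726071827], [265.06233763480157, 372.19713264625875]]
bar 0.13 [[351.9565969328082, 202.31449863949135], [252.54559918083527, 202.16467396599347], [347.7187762035643, 487.8807658957077], [256.23468627168967, 487.7629322910831]]
collar [[302.8838208765412, 24.961741224304006], [302.41134444355333, 458.9264231281716], [533.4904164293997, 255.47968353234006], [71.69389451285167, 254.8027268933377]]
```

The picture shows the shut fingers ending at about px (303,303) in the crop, which is roughly 135 mm high. They are resting on top of the bar, so the true finger ends sit about 32 mm behind the reported TCP. The spring force, starting near z = 0.102, agrees with this. I'll lift, open, go lower and grip again.

arm_command(
  commands=[
    [[0, 0, 20], 0, -1],
    [[0, 0, 10], 0, -1],
    [[0, 0, 0], 0, -1],
    [[0, 0, 0], 0, -1],
    [[0, 0, 0], 0, -1],
    [[0, 0, 0], 0, -1],
    [[0, 0, 0], 0, -1],
    [[0, 0, 0], 0, -1],
    [[0, 0, -15], 0, -1],
    [[0, 0, -15], 0, -1],
    [[0, 0, -10], 0, -1],
    [[0, 0, -10], 0, -1],
    [[0, 0, -5], 0, -1],
    [[0, 0, 0], 0, -1],
    [[0, 0, 0], 0, -1],
  ],
)

```text
clock: 8.15
position: [0.5079, 0.4021, 0.0752]
tool_rot: [3.141, 0.0, -3.033]
force: [-0.3, 0.8, 0.4]
grip_width: 0.0853
finger_force: 0.0
```

arm_command(
  commands=[
    [[0, 0, 0], 0, 1],
    [[0, 0, 0], 0, 1],
    [[0, 0, 0], 0, 1],
    [[0, 0, 0], 0, 1],
    [[0, 0, 0], 0, 1],
    [[0, 0, 0], 0, 1],
    [[0, 0, 0], 0, 1],
    [[0, 0, 0], 0, 1],
  ],
)

```text
clock: 8.95
position: [0.5079, 0.4017, 0.075]
tool_rot: [-3.141, 0.0, -3.033]
force: [-0.3, -3.2, 2.4]
grip_width: 0.0128
finger_force: 52.4
```

Gripped: width 13 mm at 52 N. Now I press down, watching the force.

arm_command(
  commands=[
    [[0, 0, -3], 0, 1],
    [[0, 0, -3], 0, 1],
    [[0, 0, -1.5], 0, 1],
    [[0, 0, 0], 0, 1],
    [[0, 0, 0], 0, 1],
  ],
)

```text
clock: 9.45
position: [0.5079, 0.4017, 0.0674]
tool_rot: [-3.141, -0.0, -3.034]
force: [-2.0, -5.1, 5.3]
grip_width: 0.0133
finger_force: 52.9
```

arm_command(
  commands=[
    [[0, 0, -1], 0, 1],
    [[0, 0, 0], 0, 1],
    [[0, 0, 0], 0, 1],
  ],
)

```text
clock: 9.75
position: [0.508, 0.4018, 0.067]
tool_rot: [-3.141, 0.0, -3.034]
force: [-3.7, -8.2, 15.7]
grip_width: 0.013
finger_force: 54.4
```

At the stop (16 N). Turning clockwise, part way first.

arm_command(
  commands=[
    [[0, 0, 0], -0.06, 1],
    [[0, 0, 0], -0.06, 1],
    [[0, 0, 0], -0.06, 1],
    [[0, 0, 0], -0.06, 1],
    [[0, 0, 0], -0.06, 1],
    [[0, 0, 0], 0, 1],
  ],
)

```text
clock: 10.35
position: [0.508, 0.4019, 0.0671]
tool_rot: [-3.142, 0.001, 2.947]
force: [-2.5, -6.5, 15.0]
grip_width: 0.0131
finger_force: 54.0
```

```bash
python3 - <<'E'
from h import *
o=bot.observe(); print({k:o[k] for k in("position","tool_rot","force","moment","grip_width")})
E
```

```text
{'position': array([0.5079853 , 0.40193894, 0.06708247]), 'tool_rot': array([-3.14151288e+00,  6.95851205e-04,  2.94725369e+00]), 'force': array([-2.49340504, -6.47712719, 14.99481091]), 'moment': array([-1.54929713,  0.66478414, -0.01223181]), 'grip_width': 0.013141099808476124}
```

arm_command(
  commands=[
    [[0, 0, 0], -0.1, 1],
    [[0, 0, 0], -0.1, 1],
    [[0, 0, 0], -0.1, 1],
    [[0, 0, 0], -0.1, 1],
    [[0, 0, 0], -0.1, 1],
    [[0, 0, 0], -0.1, 1],
    [[0, 0, 0], -0.1, 1],
    [[0, 0, 0], -0.1, 1],
    [[0, 0, 0], -0.1, 1],
    [[0, 0, 0], -0.06, 1],
    [[0, 0, 0], -0.04, 1],
    [[0, 0, 0], -0.04, 1],
    [[0, 0, 0], 0, 1],
    [[0, 0, 0], 0, 1],
  ],
)

```text
clock: 11.75
position: [0.5084, 0.4022, 0.0671]
tool_rot: [3.14, 0.0, 1.911]
force: [-0.3, -4.7, 13.0]
grip_width: 0.0129
finger_force: 60.3
```

```bash
python3 - <<'E'
from h import *
o=bot.observe(); print({k:o[k] for k in("position","tool_rot","force","moment","grip_width")})
E
```

```text
{'position': array([0.50837528, 0.402244  , 0.06712309]), 'tool_rot': array([3.14002189e+00, 1.15373231e-04, 1.91067750e+00]), 'force': array([-0.26382863, -4.70191348, 12.98067547]), 'moment': array([-1.12746807,  0.0506961 ,  0.89090924]), 'grip_width': 0.012914927388754889}
```

The knob is against the stop: 1.34 rad turned and a torque of 0.9 N m. I'll ease up so it springs up, then release.

arm_command(
  commands=[
    [[0, 0, 0], 0.02, 1],
    [[0, 0, 0], 0.01, 1],
    [[0, 0, 3], 0, 1],
    [[0, 0, 3], 0, 1],
    [[0, 0, 3], 0, 1],
    [[0, 0, 0], 0, 1],
    [[0, 0, 0], 0, 1],
  ],
)

```text
clock: 12.45
position: [0.5082, 0.402, 0.0753]
tool_rot: [3.141, -0.0, 1.94]
force: [5.8, -0.3, -2.7]
grip_width: 0.0132
finger_force: 53.5
```

arm_command(
  commands=[
    [[0, 0, 0], 0, 0],
    [[0, 0, 0], 0, -1],
    [[0, 0, 0], 0, -1],
    [[0, 0, 0], 0, -1],
    [[0, 0, 0], 0, -1],
    [[0, 0, 0], 0, -1],
    [[0, 0, 0], 0, -1],
    [[0, 0, 40], 0, -1],
    [[0, 0, 40], 0, -1],
    [[0, 0, 40], 0, -1],
    [[0, 0, 40], 0, -1],
    [[0, 0, 40], 0, -1],
    [[0, 0, 40], 0, -1],
    [[0, 0, 0], 0, -1],
  ],
)

```text
clock: 13.85
position: [0.5088, 0.4034, 0.321]
tool_rot: [3.135, -0.003, 1.94]
force: [0.2, 0.4, -0.6]
grip_width: 0.0856
finger_force: 0.0
```

```bash
python3 - <<'E'
from h import *
import pickle
f=grab_frame("wrist"); pickle.dump(f,open("w5.pkl","wb")); o=bot.observe(); print(o["clock"],o["position"],o["tool_rot"],o["force"])
p=proj(f,[[.508,.402,.134]])[0]; print(p)
a=.108-1.3; L=.023
print(proj(f,[[.508+s*L*np.cos(a),.402+s*L*np.sin(a),.134] for s in(-1,1)]))
x,y=map(int,np.clip(p-60,0,None)); z=cv2.resize(f["image"][y:y+120,x:x+120],(600,600),interpolation=cv2.INTER_CUBIC).astype(float); print(x,y)
cv2.imwrite("pics/w5.png",np.clip(z[:,:,::-1]*1.8,0,255).astype(np.uint8))
E
```

```text
13.9 [0.50835946 0.40267496 0.31797228] [ 3.13768517e+00 -1.29892747e-03  1.93956080e+00] [-0.70430897  0.63904746 -0.38799356]
[318.10234406 204.92639257]
[[317.84358901 182.47532706]
 [318.35259017 226.6153025 ]]
258 144
```

View pics/w5.png

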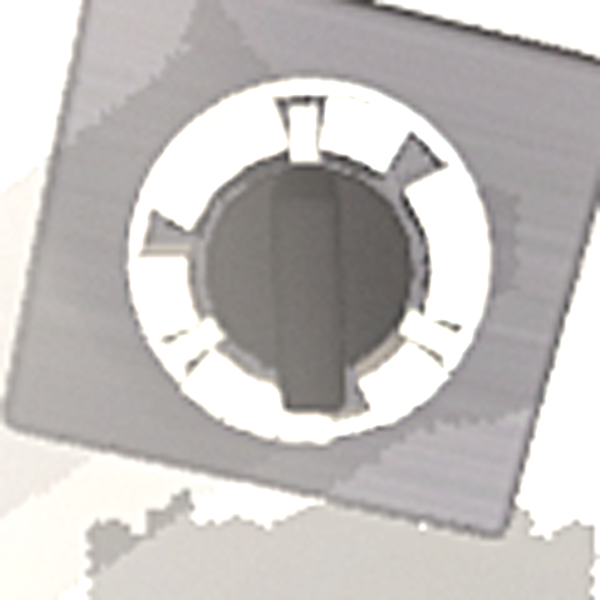

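The picture shows the bar turned by 1.3 rad (px column 310 in the crop, as predicted), with its teeth seated in the notches, so the knob is off and up. On to the door.

arm_command(
  commands=[
    [[5, -38, 0], 0.1, -1],
    [[5, -38, 0], 0.1, -1],
    [[5, -38, 0], 0.1, -1],
    [[5, -38, 0], 0.1, -1],
    [[5, -38, 0], 0.1, -1],
    [[5, -38, 0], 0.1, -1],
    [[5, -38, 0], 0.1, -1],
    [[5, -38, 0], 0.1, -1],
    [[5, -38, 0], 0.1, -1],
    [[5, -38, 0], 0.1, -1],
    [[5, -38, 0], 0.1, -1],
    [[5, -38, 0], 0.12, -1],
    [[0, 0, 0], 0, -1],
    [[0, 0, 0], 0, -1],
  ],
)

```text
clock: 15.3
position: [0.5674, -0.0547, 0.3144]
tool_rot: [3.141, -0.001, -3.126]
force: [-0.8, 1.0, 0.9]
grip_width: 0.0856
finger_force: 0.0
```

```bash
python3 - <<'E'
from h import *
import pickle
np.set_printoptions(precision=4,suppress=True)
t=pickle.load(open("top.pkl","rb"));s=pickle.load(open("scene.pkl","rb"))
print(plane(t,[(326,235.7)],.21),plane(s,[(325,215)],.21))
f=grab_frame("wrist"); o=bot.observe(); print(o["clock"],o["position"],o["tool_rot"],o["qpos"])
h=[.567,-.052]
P=proj(f,[h+[.21],h+[.1],[.615,.127,.217],[.603,-.082,.217]]); print(P)
x,y=np.clip(P[0]-75,0,None).astype(int); z=cv2.resize(f["image"][y:y+150,x:x+200],(800,600),interpolation=cv2.INTER_CUBIC).astype(float); print(x,y)
cv2.imwrite("pics/w6.png",np.clip(z[:,:,::-1]*1.3,0,255).astype(np.uint8))
E
```

```text
[[ 0.5664 -0.0521  0.21  ]] [[ 0.5794 -0.0496  0.21  ]]
15.35 [ 0.5675 -0.0536  0.3148] [ 3.141  -0.001  -3.1245] [ 0.5283  0.4138 -0.756   1.5681  0.2916  1.2773  1.3172]
[[324.3908 221.9366]
 [323.5919 197.5343]
 [539.8147 283.9798]
 [286.5966 266.5349]]
249 146
```

View pics/w6.png

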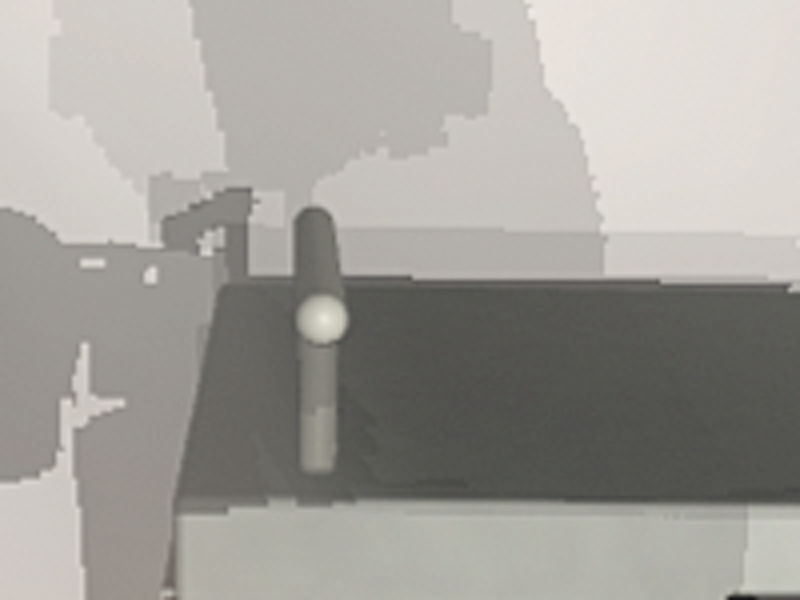

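The handle's top is at crop px (322,320), i.e. image (329.5,226), about 3–4 mm from the prediction, so the handle is at about (0.570,-0.048). I'll correct, descend and grip.

arm_command(
  commands=[
    [[2.5, 5.5, 0], 0.008, -1],
    [[0, 0, -35], 0, -1],
    [[0, 0, -35], 0, -1],
    [[0, 0, -35], 0, -1],
    [[0, 0, -30], 0, -1],
    [[0, 0, -25], 0, -1],
    [[0, 0, -15], 0, -1],
    [[0, 0, -6], 0, -1],
    [[0, 0, 0], 0, -1],
    [[0, 0, 0], 0, -1],
  ],
  newtons=50,
)

```text
clock: 16.35
position: [0.571, -0.0482, 0.1355]
tool_rot: [-3.141, 0.001, -3.115]
force: [0.0, -0.5, 0.1]
grip_width: 0.0853
finger_force: 0.0
```

arm_command(
  commands=[
    [[0, 0, 0], 0, 1],
    [[0, 0, 0], 0, 1],
    [[0, 0, 0], 0, 1],
    [[0, 0, 0], 0, 1],
    [[0, 0, 0], 0, 1],
    [[0, 0, 0], 0, 1],
    [[0, 0, 0], 0, 1],
    [[0, 0, 0], 0, 1],
  ],
)

```text
clock: 17.15
position: [0.5704, -0.0488, 0.1346]
tool_rot: [-3.141, 0.0, -3.116]
force: [-2.0, -1.9, 4.9]
grip_width: 0.0099
finger_force: 48.7
```

Gripped the bar (10 mm at 49 N). I'll work out the arc steps.

```bash
python3 - <<'E'
from h import *
r0=np.array([.5700-.613,-.0485-.131])
a=np.arange(0,1.71,.1); p=np.array([[np.cos(x)*r0[0]+np.sin(x)*r0[1],-np.sin(x)*r0[0]+np.cos(x)*r0[1]] for x in a])*1000
print(np.round(np.diff(p,axis=0),1).tolist(), p[-1]/1000+[.613,.131])
E
```

```text
[[-17.7, 5.2], [-17.1, 6.9], [-16.3, 8.6], [-15.4, 10.2], [-14.3, 11.7], [-13.0, 13.0], [-11.7, 14.3], [-10.2, 15.4], [-8.6, 16.3], [-6.9, 17.1], [-5.2, 17.7], [-3.4, 18.1], [-1.6, 18.4], [0.3, 18.4], [2.1, 18.3], [3.9, 18.0], [5.7, 17.5]] [0.44053648 0.19676917]
```

arm_command(
  commands=[
    [[-8.9, 2.6, 0], -0.05, 1],
    [[-8.8, 2.6, 0], -0.05, 1],
    [[-8.6, 3.4, 0], -0.05, 1],
    [[-8.5, 3.5, 0], -0.05, 1],
    [[0, 0, 0], 0, 1],
    [[0, 0, 0], 0, 1],
  ],
)

```text
clock: 17.75
position: [0.536, -0.036, 0.1346]
tool_rot: [3.141, 0.0, 2.97]
force: [1.3, 4.5, 2.2]
grip_width: 0.0099
finger_force: 49.5
```

Low forces. I'll continue along the arc.

arm_command(
  commands=[
    [[-8.2, 4.3, 0], -0.05, 1],
    [[-8.1, 4.3, 0], -0.05, 1],
    [[-7.7, 5.1, 0], -0.05, 1],
    [[-7.7, 5.1, 0], -0.05, 1],
    [[-7.2, 5.8, 0], -0.05, 1],
    [[-7.1, 5.9, 0], -0.05, 1],
    [[-6.5, 6.5, 0], -0.05, 1],
    [[-6.5, 6.5, 0], -0.05, 1],
    [[0, 0, 0], 0, 1],
    [[0, 0, 0], 0, 1],
  ],
)

```text
clock: 18.75
position: [0.4784, 0.0086, 0.1347]
tool_rot: [3.138, 0.001, 2.571]
force: [10.4, 9.9, -7.7]
grip_width: 0.0093
finger_force: 49.4
```

arm_command(
  commands=[
    [[-5.9, 7.1, 0], -0.05, 1],
    [[-5.8, 7.2, 0], -0.05, 1],
    [[-5.1, 7.7, 0], -0.05, 1],
    [[-5.1, 7.7, 0], -0.05, 1],
    [[-4.3, 8.1, 0], -0.05, 1],
    [[-4.3, 8.2, 0], -0.05, 1],
    [[-3.5, 8.5, 0], -0.05, 1],
    [[-3.4, 8.6, 0], -0.05, 1],
    [[0, 0, 0], 0, 1],
    [[0, 0, 0], 0, 1],
  ],
)

```text
clock: 19.75
position: [0.4426, 0.0717, 0.1348]
tool_rot: [3.135, 0.001, 2.17]
force: [22.3, 8.9, -20.1]
grip_width: 0.0094
finger_force: 49.3
```

arm_command(
  commands=[
    [[2, 0, -1], 0, 1],
    [[2, 0, 0], 0, 1],
    [[0, 0, 0], 0, 1],
    [[0, 0, 0], 0, 1],
  ],
)

```text
clock: 20.15
position: [0.4432, 0.0695, 0.1344]
tool_rot: [-3.14, 0.001, 2.169]
force: [-14.0, -4.5, 37.5]
grip_width: 0.0096
finger_force: 54.7
```

arm_command(
  commands=[
    [[-1.4, 0, 0.6], 0, 1],
    [[0, 0, 0], 0, 1],
    [[0, 0, 0], 0, 1],
  ],
)

```text
clock: 20.45
position: [0.443, 0.0702, 0.1346]
tool_rot: [3.14, 0.001, 2.169]
force: [1.3, 0.6, 11.7]
grip_width: 0.0098
finger_force: 52.1
```

arm_command(
  commands=[
    [[-2.4, 8.8, 0.2], -0.05, 1],
    [[-2.4, 8.8, 0], -0.05, 1],
    [[-1.5, 9, 0], -0.05, 1],
    [[-1.5, 9, 0], -0.05, 1],
    [[-0.6, 9.2, 0], -0.05, 1],
    [[-0.6, 9.2, 0], -0.05, 1],
    [[0, 0, 0], 0, 1],
    [[0, 0, 0], 0, 1],
  ],
)

```text
clock: 21.25
position: [0.4332, 0.1246, 0.1346]
tool_rot: [3.141, 0.0, 1.87]
force: [-2.7, 1.8, 10.6]
grip_width: 0.0098
finger_force: 52.2
```

arm_command(
  commands=[
    [[0.4, 9.2, 0.1], -0.05, 1],
    [[0.4, 9.2, 0], -0.05, 1],
    [[1.2, 9.1, 0], -0.05, 1],
    [[1.2, 9.1, 0], -0.05, 1],
    [[2, 9, 0], -0.05, 1],
    [[2, 9, 0], -0.05, 1],
    [[2.8, 8.8, 0], -0.05, 1],
    [[2.8, 8.8, 0], -0.05, 1],
    [[0, 0, 0], 0, 1],
    [[0, 0, 0], 0, 1],
  ],
)

```text
clock: 22.25
position: [0.446, 0.1968, 0.1346]
tool_rot: [3.141, -0.0, 1.47]
force: [-1.8, 1.5, 9.2]
grip_width: 0.0095
finger_force: 52.0
```

The door is at about 1.7 rad. I'll release and lift straight up.

arm_command(
  commands=[
    [[0, 0, 0], 0, 0.5],
    [[0, 0, 0], 0, -0.2],
    [[0, 0, 0], 0, -1],
    [[0, 0, 0], 0, -1],
    [[0, 0, 0], 0, -1],
    [[0, 0, 0], 0, -1],
    [[0, 0, 0], 0, -1],
    [[0, 0, 15], 0, -1],
    [[0, 0, 30], 0, -1],
    [[0, 0, 35], 0, -1],
    [[0, 0, 35], 0, -1],
    [[0, 0, 35], 0, -1],
    [[0, 0, 35], 0, -1],
    [[0, 0, 0], 0, -1],
    [[0, 0, 0], 0, -1],
    [[0, 0, 0], 0, -1],
  ],
)

```text
clock: 23.85
position: [0.4452, 0.1961, 0.3186]
tool_rot: [-3.141, 0.001, 1.468]
force: [0.4, 0.1, -0.3]
grip_width: 0.0852
finger_force: 0.0
```

```bash
python3 - <<'E'
from h import *
import pickle
f=grab_frame("wrist"); o=bot.observe(); print(o["clock"],o["position"],o["force"])
# handle's bright top where left? expected at (.446,.197,.21)
P=proj(f,[[.446,.197,.21]])[0].astype(int); g=cv2.cvtColor(f["image"],cv2.COLOR_RGB2GRAY); r=g[P[1]-12:P[1]+13:2,P[0]-12:P[0]+13:2]; print(P); print(r)
s=grab_frame("scene"); s0=pickle.load(open("scene.pkl","rb"))
d=np.abs(s["image"].astype(int)-s0["image"]).max(2)
for n,(x,y) in dict(motor=(220,265),flux=(204,300),pickle=(512,300),dish=(141,310),block=(292,226),hammer=(140,265),ring=(276,249)).items(): print(n,(d[y-15:y+15,x-15:x+15]>40).mean())
E
```

```text
23.9 [0.44516402 0.19610269 0.31845052] [-0.1527206   0.37419411 -0.05273706]
[321 221]
[[130 131 131 132 100  94  93  93  87  78 132  85  82]
 [133 133 133 135 102  93  93  91  88  79 129 100  82]
 [ 98  98  78  78  86  90  98  99  92  80  71  72  73]
 [ 84  83  82  80  86 122 138 141 133 100  66  64  67]
 [ 84  83  83  80 113 144 152 155 148 132  78  63  73]
 [ 84  84  84  79 123 149 162 170 152 138  88  71  73]
 [ 84  84  82  80 118 146 154 156 149 135  76  74  72]
 [ 83  84  82  80  78 131 142 145 137 113  66  74  65]
 [ 82  84  83  81  77 114 110 115 103  83  71  74  61]
 [ 83  83  81  83  75 132 156 162 146  88  75  63  64]
 [ 84  84  83  82  73 135 152 157 142  89  66  65  63]
 [ 85  83  83  83  75 135 152 157 142  85  67  65  64]
 [ 84  84  83  82  72 136 152 155 140  83  65  65  63]]
motor 0.0
flux 0.0
pickle 0.0
dish 0.0
block 0.6333333333333333
hammer 0.0
ring 0.0
```

The handle's bright top is where I left it, so the door is open. The steel block's region changed in the scene view, so I'll check whether that is only a shadow.

```bash
python3 - <<'E'
from h import *
import pickle
t0=pickle.load(open("top.pkl","rb"));s0=pickle.load(open("scene.pkl","rb"));t=grab_frame("top");s=grab_frame("scene")
for a,b,(x,y,w) in((t0,t,(361,327,30)),(s0,s,(292,226,25)),(t0,t,(168,330,35)),(s0,s,(460,205,30))):
  E=[cv2.Canny(f["image"][y-w:y+w,x-w:x+w],60,150) for f in(a,b)]
  bb=[cv2.boundingRect(cv2.findNonZero(e)) if e.any() else None for e in E]
  n=cv2.dilate(E[1],np.ones((3,3)))
  print(bb,(n[E[0]>0]>0).mean(), a["image"][y-2:y+3,x-2:x+3].mean(),b["image"][y-2:y+3,x-2:x+3].mean())
E
```

```text
[(14, 0, 38, 47), (0, 0, 58, 60)] 0.9361702127659575 158.41333333333333 131.76
[(0, 6, 50, 44), (0, 0, 50, 50)] 0.8623188405797102 210.76 124.16
[(0, 0, 70, 70), (0, 0, 70, 70)] 0.16923076923076924 96.77333333333333 24.4
[(0, 0, 60, 60), (0, 0, 60, 60)] 0.9941520467836257 170.29333333333332 182.01333333333332
```

The edges of the block and the mandrel match their starting places, so the change is only a shadow. Handing in.

```bash
python3 -c "
from workcell import ticket
print(ticket.job_done())"
```

```text
the job is handed in; nothing more can be done
None
```

I turned the knob to off and it sprang up there, then opened the door to about 1.7 rad and left it standing; in the final pictures the other things on the bench had not moved, and I handed the job in at about 24 s.

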